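# Mix the amber flask on the touch mixer

## Robot

A 6-joint arm with a two-finger parallel gripper is mounted at the origin on the work surface. World frame = base frame: x ahead of the robot, y to its left, z up, the work surface at z = 0. Lengths are in m, angles in rad, forces in N, time in s.
With the tool pointing down it reaches from about 0.275 to 0.775 m from the base axis. Payload 14.6 kg.
Tool frame: the origin (TCP) lies at the very end of the fingers, on their centre line; the grasp point (between the pads) lies 19 mm behind it (arm.hold_point_z is the distance from the TCP to the grasp point, in m); z points along the fingers, y is the line along which they close (so a half turn about z gives the same grasp; the last joint's range is limited). The gripper opens to 85 mm and grips with 20 to 120 N. Pads are 22 mm wide; open, the fingers measure 114 mm over their backs; the gripper's body (76 mm by 85 mm) begins 54 mm behind the grasp point. The pads swing forward as they close: fully open they stand 13 mm farther back than shut.
Start: joints at [-1.32, 0.263, -0.048, 1.259, 0, 1.415], TCP at [0.207, -0.482, 0.231] pointing down, gripper open.
Joint ranges: [-2.65, 2.65], [-0.89, 1.7], [-1.18, 1.37], [-2.13, 2.11], [-1.35, 1.29], [-3.14, 3.14]. Speed limits (rad/s): [1.89, 1.89, 2.57, 2.79, 3.14, 3.14].

## Interface

Orientations are given as a unit quaternion [w, x, y, z].
In Python, from rig import arm gives the robot as it stands.
- The arm moves only by the shell command python3 -m creep 'ROWS' [OPENING] [FORCE]. ROWS is JSON, a list of rows, each an object of numbers: "x", "y", "z": the shift along the tool's x, y, z in mm; "yaw": the turn about the tool's z in degrees. A call has 1 to 5 rows; each row is the pose to reach, as a shift and turn from the pose commanded when the call began, along the tool's axes at that moment; what a row does not reach only later rows make up. A row lasts 1/12 s, in which the tool goes at most 41.7 mm and 7.16 degrees, less where a joint would pass 70% of its speed; a pose out of reach is approached as far as the arm can. A call with a gripper value outside its range is refused whole. OPENING is the closure, from 0 (fully open) to 1 (shut), set as the call begins (- or left out, the last holds). The fingers move at their own pace and stop on an object; FORCE is the grip in N (left out, the last holds). Time passes only in rows, so rows that repeat a pose let the fingers close. It gives the time, the measured TCP pose, the force, the opening and the grip force at its end, in the units of the state.
- arm.read_state(): the state, without advancing time (a new reading comes with each control period).
- arm.grab_frame(name): name is "scene" or "top"; returns a dict with "img" (480x640x3 uint8, red, green, blue), "range_z" (480x640 float32, m along the optical axis (not along the pixel's ray), 0 where there is no reading), "fx", "fy", "cx", "cy" (pixels), "view" (4x4, takes a point from world to camera coordinates). Camera axes: x right, y down, z forward; pixel columns grow to the right and rows downward; lengths in m; the calibration is good to about 2 mm. A picture is of the moment at which its call begins.
- arm.sign_off(): hands the job in; it is judged then, once.
The state is a dict: "time": time; "joint_pos": joint angles; "joint_vel": joint speeds; "tau": joint torques, N m; "tcp_pos": TCP position; "orientation": TCP orientation; "contact_force": force on the tool from outside, world axes, zero at the start; "ft_torque": the same for the moment, N m; "grip_width": finger opening in m; "grasp_force": force on a finger pad.
Only numpy, scipy, OpenCV 4.12 (cv2) and the standard library are available. Lean on these libraries where they do the work, as an engineer would, in place of code of your own. Each camera call takes 0.05 s, during which the arm holds its last target. There are 200 camera calls.

## Task

Lift the amber flask upright out of its well in the aluminium block and set it into the ring cradle on top of the touch mixer. Press it straight down against the cradle's spring, at least 7 mm, so that the touch switch closes, without ramming it, and finish there: your program ends while you are still gripping the flask and holding it pressed down, upright. Leave the clear flasks in their wells and everything else on the bench where it stands.

Things in the scene. Friction and masses are not known exactly. Their poses are not given: they have to be found in the camera images.
- amber_flask: The flask to mix: round-bottom, amber glass, red stopper, 121 mm tall, 0.11 to 0.2 kg. Origin at the bulb's lowest point, z up along the neck. Bulb: ball of 64 mm diameter. Straight neck, 26 mm diameter, from 62 to 104 mm above the origin (fingertips must stay above the bulb's shoulder at 61 mm); stopper 27 mm wide above it. Stands loose in one of the block's wells; which one varies.
- clear_flask1: Clear glass flask with a blue stopper, same shape and size as the amber one, in another well; leave it there.
- clear_flask2: Second clear glass flask with a blue stopper, in the remaining well; leave it there.
- block: Aluminium flask block, 100 (x) x 280 (y) x 45 mm high, fixed. Origin under its centre. Three round wells 90 mm apart in a row along its y axis, one at the centre; each takes a bulb to its equator, and a flask standing in one has its origin 13 mm above the bench and comes out straight up.
- mixer: Touch mixer, fixed: cream housing reaching from 104 mm before (-x) to 82 mm behind its origin, 138 mm wide (y), 74 mm high, with a sloped dark panel on its -x side and the ring cradle on top. Origin on the bench exactly below the cradle's axis. It stands left or right of the block.
- cradle_seat (a point): Where the bulb's centre lies when the flask sits in the ring cradle: on the cradle's vertical axis, 131 mm above the bench with the spring out; it goes down with the cradle.
- cradle (a joint): How far the ring cradle is pressed down, m: 0 with the spring out (it stays out under the flask's weight alone), stop at 0.012. The spring takes about 4 N to start moving, 9 N at 0.007 (the touch switch closes here), 12 N at 0.012. Pushing the flask on the mixer with more than 40 N may crack it.
- beaker: Empty glass beaker, 72 mm across, 92 mm high; origin under its centre. Bystander.
- wash_bottle: White wash bottle with red cap, 66 mm across, 190 mm high with its spout. Bystander.
- conical_flask: Stoppered conical flask of clear glass, 84 mm across, 138 mm high. Bystander.
- cork_ring: Cork flask ring, 90 mm across, 25 mm high. Bystander.
- pipette: White and blue hand pipette lying on the bench, 240 mm long, 25 mm thick. Bystander.
- vial_rack: Blue rack with capped vials, 70 x 130 mm, 60 mm high. Bystander.
- amber_flask_bulb (a point): Centre of the amber flask's bulb, 32 mm above its origin.
- cradle_rim (a point): Centre of the top edge of the ring cradle: a black rubber ring with a yellow band, 87 mm across, open in the middle, on a coil spring; this point is 119 mm above the bench with the spring out. Inside it is a funnel at 45 degrees that centres the bulb. It is the mixer's highest part.

How it is judged:
By the outcome, as a careful person would: the job done as asked, in the order asked, and still so for the second after the job is handed in, while the arm keeps its last pose, push and grip.
It also fails if it takes over 42 s, if anything falls off the work surface, if the arm or the gripper's body presses on something with over 40 N, if the wrist force passes 120 N, or if a joint passes its speed limit or range.

## Working session

There is one attempt and no reset: what is moved stays moved. The work goes in short steps, Python scripts to look and compute and a shell command to move; the robot and the scene stay as the last step left them, time stands still between calls to the robot, and variables do not carry over. Pictures are saved under pics/ and viewed, at most 10 in all, crops included, and the job is handed in when it is done.

```bash
mkdir -p pics; python3 - <<'E'
from rig import arm
import cv2,numpy as np
s=arm.read_state();print({k:np.round(v,3) for k,v in s.items()},arm.hold_point_z)
for n in("scene","top"):
    f=arm.grab_frame(n);cv2.imwrite(f"pics/{n}0.png",f["img"][:,:,::-1]);np.savez(f"{n}0.npz",**f)
    print(n,np.round(f["view"],3).tolist(),f["fx"])
E
```

```text
{'time': np.float64(0.0), 'joint_pos': array([-1.32 ,  0.264, -0.049,  1.259, -0.   ,  1.415]), 'joint_vel': array([-0.   , -0.001,  0.001, -0.002, -0.001, -0.001]), 'tau': array([-4.0000e-03, -6.3761e+01,  3.8456e+01,  1.4000e-02, -0.0000e+00,
       -0.0000e+00]), 'tcp_pos': array([ 0.207, -0.482,  0.231]), 'orientation': array([-0.001,  0.979,  0.202, -0.   ]), 'contact_force': array([ 0.12 , -0.086,  0.244]), 'ft_torque': array([-0.004,  0.009,  0.027]), 'grasp_force': np.float64(0.0), 'grip_width': np.float64(0.086)} 0.0187
scene [[-0.049, 0.999, -0.0, -0.02], [0.853, 0.042, -0.521, -0.391], [-0.52, -0.026, -0.854, 1.519], [0.0, 0.0, 0.0, 1.0]] 459.2254632720865
top [[-0.021, -1.0, -0.01, 0.082], [-0.995, 0.022, -0.095, 0.518], [0.095, 0.008, -0.995, 1.589], [0.0, 0.0, 0.0, 1.0]] 575.1801126041927
```

View pics/scene0.png

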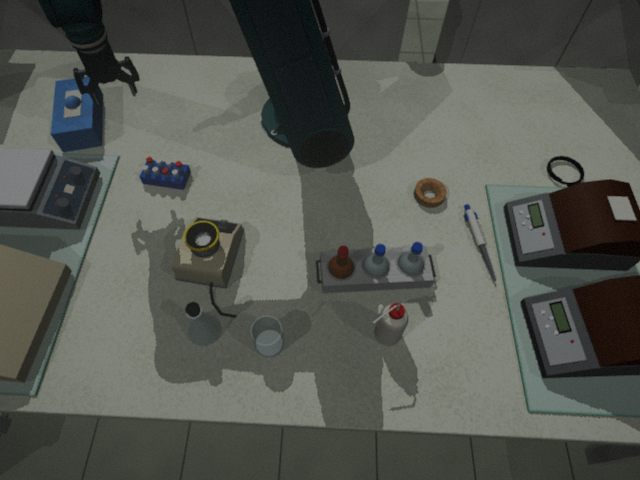

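View pics/top0.png

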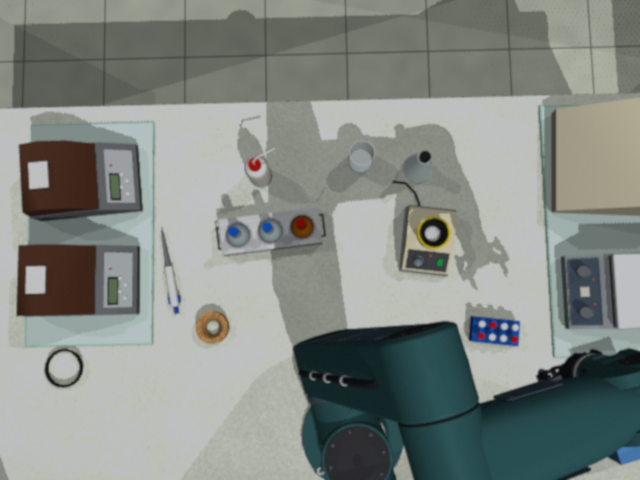

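The scene view shows the amber flask with its red stopper at about (342,252) and the yellow cradle ring at (202,237). In the top view they are at (303,225) and (433,233). The amber flask is in the well nearest the mixer, on the robot's −y side.

```bash
cat > h.py <<'E'
import numpy as np,cv2
def atz(f,u,v,z):
    V=np.array(f["view"]);R,t=V[:3,:3],V[:3,3];c=-R.T@t
    d=R.T@np.array([(u-f["cx"])/f["fx"],(v-f["cy"])/f["fy"],1]);return c+d*(z-c[2])/d[2]
def cloud(f):
    z=f["range_z"];v,u=np.mgrid[:480,:640];V=np.array(f["view"])
    P=np.stack([(u-f["cx"])/f["fx"]*z,(v-f["cy"])/f["fy"]*z,z],-1);return (P-V[:3,3])@V[:3,:3]
E
python3 - <<'E'
from h import *
im=[]
for n,rb,yb in(("scene",(325,235,360,285),(175,210,230,265)),("top",(285,205,325,245),(405,205,460,260))):
    f=np.load(n+"0.npz");hsv=cv2.cvtColor(f["img"],cv2.COLOR_RGB2HSV);P=cloud(f)
    def sel(b,m):
        k=np.zeros((480,640),bool);k[b[1]:b[3],b[0]:b[2]]=1;return k&m
    H,S,Vv=[hsv[...,i].astype(int) for i in range(3)]
    yel=sel(yb,(H>20)&(H<35)&(S>150)&(Vv>90))
    vv,uu=np.nonzero(yel);(e,ax,an)=cv2.fitEllipse(cv2.convexHull(np.c_[uu,vv].astype(np.float32)))
    print(n,"yellow",e,ax,[atz(f,*e,z).round(4) for z in(.119,.112)],"z",np.percentile(P[yel][:,2],[5,50,95]).round(3))
    k=sel(yb,(P[...,2]>.105)&(P[...,2]<.135));q=P[k];print("rim cloud",len(q),((q.max(0)+q.min(0))/2).round(4),(q.max(0)-q.min(0)).round(3))
    k=sel(rb,P[...,2]>.115);q=P[k];print("stopper",len(q),q.mean(0).round(4),((q.max(0)+q.min(0))/2).round(4),(q.max(0)-q.min(0)).round(3),q[:,2].max())
    k=sel(rb,(P[...,2]>.045)&(P[...,2]<.075));q=P[k];
    if len(q)>20:
        s=np.linalg.lstsq(np.c_[2*q,np.ones(len(q))],(q**2).sum(1),rcond=None)[0];print("bulb",s[:3].round(4),len(q))
    a,b=(rb,yb);im.append(cv2.resize(f["img"][a[1]-10:a[3]+10,a[0]-10:a[2]+10],(390,390)));im.append(cv2.resize(f["img"][b[1]:b[3],b[0]:b[2]],(390,390)))
o=np.vstack([np.hstack(im[:2]),np.hstack(im[2:])]);cv2.imwrite("pics/crop.png",cv2.resize(o,(590,590))[:,:,::-1])
E
```

```text
scene yellow (201.20799255371094, 234.8398895263672) (28.404237747192383, 34.904170989990234) [array([ 0.5453, -0.2233,  0.119 ]), array([ 0.5412, -0.2254,  0.112 ])] z [0.117 0.12  0.123]
rim cloud 647 [ 0.5447 -0.2246  0.1148] [0.088 0.086 0.02 ]
stopper 119 [0.5991 0.1242 0.1624] [0.8444 0.1068 0.6037] [0.557 0.064 0.977] 1.0922570078120615
bulb [0.5751 0.1292 0.0227] 695
top yellow (433.2134704589844, 232.3899688720703) (31.201393127441406, 32.37160110473633) [array([ 0.5435, -0.2223,  0.119 ]), array([ 0.5443, -0.2235,  0.112 ])] z [0.115 0.119 0.126]
rim cloud 611 [ 0.5422 -0.2223  0.1172] [0.086 0.087 0.024]
stopper 96 [0.5485 0.1196 0.3195] [0.4767 0.0988 0.8734] [0.222 0.082 1.516] 1.6315865696669345
bulb [0.576  0.1283 0.0174] 664
```

View pics/crop.png

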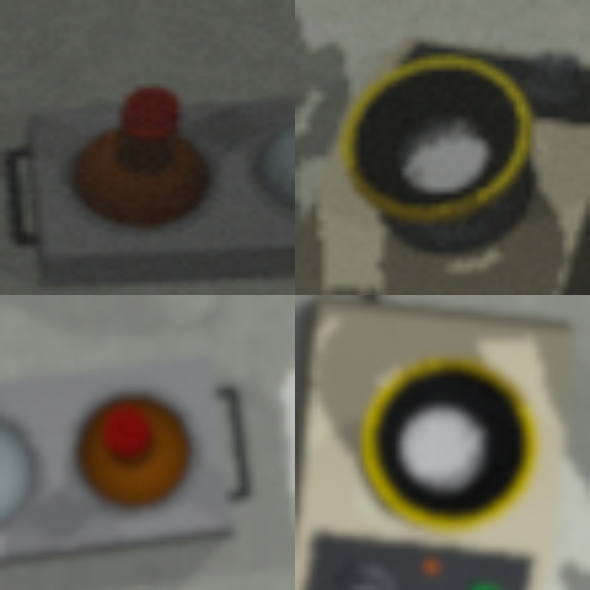

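The crops show the red stopper, amber bulb and yellow rim clearly in both cameras, but the stopper depth is noisy. I'll use colour centroids at the known heights instead, plus the block's orientation and the neighbouring stoppers.

```bash
python3 - <<'E'
from h import *
for n,rb,bb in(("scene",(325,235,360,285),(360,235,432,262)),("top",(285,205,325,245),(225,212,280,245))):
    f=np.load(n+"0.npz");hsv=cv2.cvtColor(f["img"],cv2.COLOR_RGB2HSV).astype(int);H,S,V=[hsv[...,i] for i in range(3)]
    def blobs(b,m):
        k=np.zeros((480,640),np.uint8);k[b[1]:b[3],b[0]:b[2]]=m[b[1]:b[3],b[0]:b[2]]
        N,l,st,c=cv2.connectedComponentsWithStats(k);return [(st[i],c[i]) for i in range(1,N) if st[i][4]>12]
    for nm,L in(("red",blobs(rb,((H<5)|(H>172))&(S>140))),("amber",blobs(rb,((H<20)|(H>170))&(S>90))),("blue",blobs(bb,(H>105)&(H<125)&(S>140)))):
        for st,c in L: print(n,nm,st,c.round(1),[(z,atz(f,*c,z)[:2].round(4)) for z in(.134,.125,.045)])
E
```

```text
scene red [338 246  10  12  87] [342.8 251.7] [(0.134, array([0.5846, 0.1272])), (0.125, array([0.5795, 0.1277])), (0.045, array([0.5346, 0.132 ]))]
scene amber [329 246  24  33 521] [341.1 263.8] [(0.134, array([0.6172, 0.1235])), (0.125, array([0.6124, 0.124 ])), (0.045, array([0.5702, 0.128 ]))]
scene blue [412 243  10  11  91] [416.6 247.8] [(0.134, array([0.565, 0.304])), (0.125, array([0.5597, 0.3062])), (0.045, array([0.5131, 0.3253]))]
scene blue [375 245  10  11  89] [379.7 249.7] [(0.134, array([0.5745, 0.2155])), (0.125, array([0.5694, 0.2168])), (0.045, array([0.5236, 0.2286]))]
top red [297 218   8  10  62] [300.4 222.6] [(0.134, array([0.5753, 0.1276])), (0.125, array([0.5766, 0.128 ])), (0.045, array([0.5878, 0.1318]))]
top amber [291 216  22  22 385] [301.7 226.5] [(0.134, array([0.5651, 0.1244])), (0.125, array([0.5663, 0.1248])), (0.045, array([0.5769, 0.1284]))]
top blue [262 222  10  10  77] [266.6 226.6] [(0.134, array([0.5666, 0.2168])), (0.125, array([0.5678, 0.2177])), (0.045, array([0.5786, 0.2262]))]
top blue [228 227  10   9  75] [232.7 231. ] [(0.134, array([0.5572, 0.3059])), (0.125, array([0.5584, 0.3073])), (0.045, array([0.5686, 0.3206]))]
```

```bash
cat >> h.py <<'E'
def togo(x,y,z,closedeg=None):
    "tool-axis shift (mm) and yaw to bring the TCP to x,y,z; closedeg = wanted world angle of the closing line"
    from rig import arm
    from scipy.spatial.transform import Rotation as Ro
    s=arm.read_state();q=s["orientation"];R=Ro.from_quat([*q[1:],q[0]]).as_matrix()
    d=R.T@(np.array([x,y,z])-s["tcp_pos"])*1000
    a=np.degrees(np.arctan2(R[1,1],R[0,1]))
    yaw=None if closedeg is None else round(-((closedeg-a+90)%180-90),2)
    print("t",round(float(s["time"]),2),"tcp",np.round(s["tcp_pos"],4),"togo",d.round(1),"yaw",yaw,"tilt",np.round(R[:2,2],4),"F",np.round(s["contact_force"],2),"w",round(float(s["grip_width"]),4),"g",round(float(s["grasp_force"]),1),"q",np.round(s["joint_pos"],2))
E
python3 -m creep '[{"x":28,"y":-20,"yaw":-7},{"x":56,"y":-40,"yaw":-14},{"x":84,"y":-60,"yaw":-21},{"x":112,"y":-80,"yaw":-28},{"x":140,"y":-100,"yaw":-35}]' 0
python3 -c "
from h import *
togo(.5765,.128,.2,5.8)"
```

```text
t 0.1 tcp [ 0.2072 -0.4821  0.2309] togo [ 580.2 -414.8   31.4] yaw -72.55 tilt [-0.0002  0.001 ] F [0.21 0.78 0.26] w 0.0852 g 0.0 q [-1.32  0.26 -0.05  1.26  0.    1.42]invalid input at $[0]: expected keys x, y, z, yaw
```

All four keys are needed in each row.

```bash

python3 -m creep '[{"x":28,"y":-20,"z":0,"yaw":-7},{"x":56,"y":-40,"z":0,"yaw":-14},{"x":84,"y":-60,"z":0,"yaw":-21},{"x":112,"y":-80,"z":0,"yaw":-28},{"x":140,"y":-100,"z":0,"yaw":-35}]' 0
python3 -c "
from h import *
togo(.5765,.128,.2,5.8)"
```

```text
time: 0.52
tcp_pos: [0.2967, -0.3337, 0.2311]
orientation: [-0.0, 0.872, 0.489, 0.0]
contact_force: [0.3, 0.5, 0.4]
grip_width: 0.0855
grasp_force: 0.0
t 0.52 tcp [ 0.2967 -0.3337  0.2311] togo [539.8  -2.   31.2] yaw -37.23 tilt [-0.0002  0.0003] F [0.34 0.51 0.44] w 0.0855 g 0.0 q [-1.03  0.13 -0.22  1.22  0.    1.09]
```

```bash

python3 -m creep '[{"x":35,"y":0,"z":0,"yaw":-7},{"x":70,"y":0,"z":0,"yaw":-14},{"x":105,"y":0,"z":0,"yaw":-21},{"x":140,"y":0,"z":0,"yaw":-28},{"x":175,"y":0,"z":0,"yaw":-35}]' 0 >/dev/null
python3 -c "
from h import *
togo(.5765,.128,.2,5.8)"
```

```text
t 0.93 tcp [ 0.3889 -0.1847  0.2312] togo [300.4 206.8  31.2] yaw -2.22 tilt [-0.0001  0.0001] F [ 0.75 -0.51 -0.02] w 0.0852 g 0.0 q [-0.63  0.1  -0.26  1.21 -0.    0.88]
```

```bash

python3 -m creep '[{"x":30,"y":20,"z":0,"yaw":-1},{"x":60,"y":41,"z":0,"yaw":-2},{"x":90,"y":62,"z":0,"yaw":-2},{"x":120,"y":82,"z":0,"yaw":-2},{"x":150,"y":103,"z":0,"yaw":-2}]' 0 >/dev/null
python3 -m creep '[{"x":30,"y":20,"z":0,"yaw":0},{"x":60,"y":41,"z":0,"yaw":0},{"x":90,"y":62,"z":0,"yaw":0},{"x":120,"y":82,"z":0,"yaw":0},{"x":140,"y":96,"z":0,"yaw":0}]' 0 >/dev/null
python3 -c "
from h import *
togo(.5765,.128,.2,5.8)"
```

```text
t 1.77 tcp [0.5664 0.1202 0.2308] togo [ 6.8 10.8 30.8] yaw -0.47 tilt [-0.0005  0.0003] F [ 0.61 -0.85 -0.39] w 0.0851 g 0.0 q [0.07 0.36 0.09 1.3  0.   1.55]
```

```bash

python3 -m creep '[{"x":7,"y":11,"z":0,"yaw":0},{"x":7,"y":11,"z":25,"yaw":0},{"x":7,"y":11,"z":50,"yaw":0},{"x":7,"y":11,"z":75,"yaw":0},{"x":7,"y":11,"z":75,"yaw":0}]' 0 >/dev/null
python3 - <<'E'
from h import *
togo(.5765,.128,.081,5.8)
from rig import arm
o=[]
for n,(u,v) in(("scene",(342,250)),("top",(302,226))):
    f=arm.grab_frame(n);o.append(cv2.resize(f["img"][v-60:v+60,u-50:u+50],(400,480),interpolation=cv2.INTER_CUBIC))
cv2.imwrite("pics/a1.png",np.hstack(o)[:,:,::-1])
E
```

```text
t 2.18 tcp [0.5737 0.1253 0.1519] togo [ 2.4  3.5 70.9] yaw -0.54 tilt [-0.0067 -0.0005] F [-0.55  0.81 -0.39] w 0.0852 g 0.0 q [ 0.08  0.41 -0.05  1.12  0.    1.56]
```

View pics/a1.png

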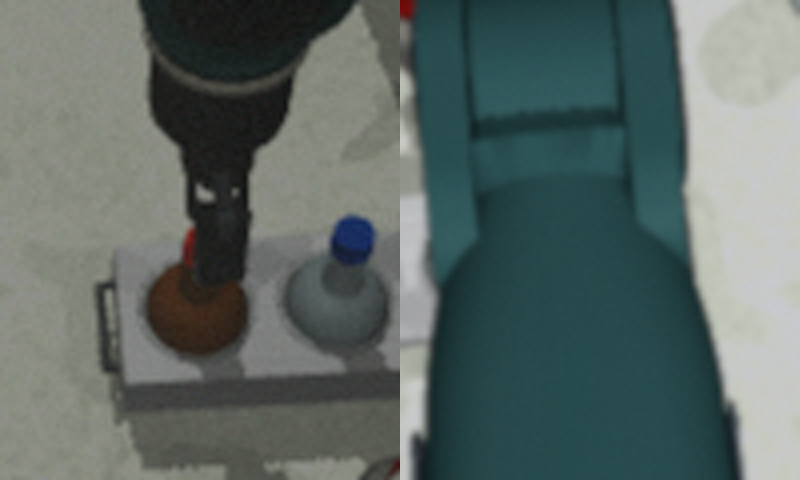

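The left half shows the fingers above the amber flask, with the front finger's tip at crop (220,280), i.e. about image (347,260). The red stopper shows to its left at (339,250). The arm hides the flask in the top view. I'll check by projection whether that offset is real.

```bash
python3 - <<'E'
from h import *
togo(.5765,.128,.081,5.8)
f=np.load("scene0.npz");V=f["view"]
def pr(p):
    c=V[:3,:3]@p+V[:3,3];return (f["fx"]*c[0]/c[2]+f["cx"],f["fy"]*c[1]/c[2]+f["cy"])
for p in([.6255,.133,.164],[.6255,.128,.164],[.6165,.128,.164],[.5765,.128,.134],[.5765,.128,.117]):print(p,np.round(pr(np.array(p)),1))
from rig import arm
g=arm.grab_frame("scene");P=cloud(g)
b=P[225:262,335:362].reshape(-1,3)
for lo,hi in((.165,.18),(.18,.2),(.2,.22)):
    q=b[(b[:,2]>lo)&(b[:,2]<hi)]
    if len(q):print(lo,len(q),np.percentile(q,[3,50,97],axis=0).round(4).tolist())
E
```

```text
t 2.28 tcp [0.5755 0.1253 0.1564] togo [ 2.6  1.4 75.4] yaw -0.55 tilt [-0.0015 -0.0001] F [ 0.15  0.21 -0.32] w 0.0855 g 0.0 q [ 0.08  0.4  -0.04  1.13  0.    1.56]
[0.6255, 0.133, 0.164] [345.9 261.1]
[0.6255, 0.128, 0.164] [343.7 261. ]
[0.6165, 0.128, 0.164] [343.8 257.5]
[0.5765, 0.128, 0.134] [343.2 248.8]
[0.5765, 0.128, 0.117] [342.7 252.3]
0.165 4 [[0.625, 0.1187, 0.1722], [0.6264, 0.1201, 0.1767], [0.6309, 0.1292, 0.1794]]
0.18 12 [[0.6221, 0.1175, 0.1807], [0.6293, 0.1207, 0.1856], [0.6336, 0.1356, 0.1985]]
0.2 12 [[0.621, 0.1164, 0.2135], [0.6475, 0.1212, 0.2178], [0.6501, 0.1362, 0.2197]]
```

```bash
python3 - <<'E'
from h import *
from rig import arm
g=arm.grab_frame("scene")
c=g["img"][225:270,325:370];cv2.imwrite("pics/a2.png",cv2.resize(c,(540,540),interpolation=cv2.INTER_NEAREST)[:,:,::-1])
for r in(244,248,252,255,257,259): print(r,g["img"][r,334:360].mean(1).round().astype(int).tolist(),(g["range_z"][r,340:356]).round(3).tolist())
E
```

```text
244 [138, 139, 141, 138, 139, 105, 55, 37, 29, 32, 34, 31, 39, 43, 43, 46, 42, 34, 29, 30, 46, 110, 134, 133, 137, 138] [0.9909999966621399, 0.9909999966621399, 0.9549999833106995, 0.9449999928474426, 0.9470000267028809, 0.9480000138282776, 0.9459999799728394, 0.9480000138282776, 0.9470000267028809, 0.9490000009536743, 0.9480000138282776, 0.9470000267028809, 0.9490000009536743, 0.9470000267028809, 1.2619999647140503, 1.2640000581741333]
248 [131, 133, 140, 134, 106, 65, 48, 35, 28, 29, 28, 30, 34, 36, 33, 35, 37, 30, 30, 31, 90, 130, 137, 138, 139, 138] [1.003999948501587, 0.9980000257492065, 0.9589999914169312, 0.9599999785423279, 0.9580000042915344, 0.9570000171661377, 0.9559999704360962, 0.9559999704360962, 0.9599999785423279, 0.9580000042915344, 0.9649999737739563, 0.9570000171661377, 0.9570000171661377, 0.9610000252723694, 1.2589999437332153, 1.253999948501587]
252 [133, 131, 131, 96, 55, 50, 44, 30, 30, 34, 29, 31, 28, 28, 30, 30, 32, 27, 29, 35, 86, 109, 110, 107, 108, 108] [1.024999976158142, 0.9869999885559082, 0.9710000157356262, 0.9660000205039978, 0.9679999947547913, 0.96
[... 805 characters left out ...]
779999852180481, 0.9760000109672546, 0.984000027179718, 0.9850000143051147, 0.9860000014305115, 0.9860000014305115, 0.984000027179718, 0.9860000014305115, 0.984000027179718, 0.984000027179718, 0.984000027179718, 1.187999963760376, 1.187999963760376, 1.190999984741211]
259 [46, 48, 44, 36, 34, 34, 46, 45, 38, 29, 30, 27, 32, 33, 30, 30, 35, 47, 56, 97, 114, 108, 109, 105, 107, 114] [1.0420000553131104, 1.0399999618530273, 0.9879999756813049, 0.9900000095367432, 0.9860000014305115, 0.9879999756813049, 0.9879999756813049, 1.027999997138977, 1.0269999504089355, 1.1629999876022339, 1.1690000295639038, 1.1890000104904175, 1.190000057220459, 1.187000036239624, 1.187000036239624, 1.1859999895095825]
```

View pics/a2.png

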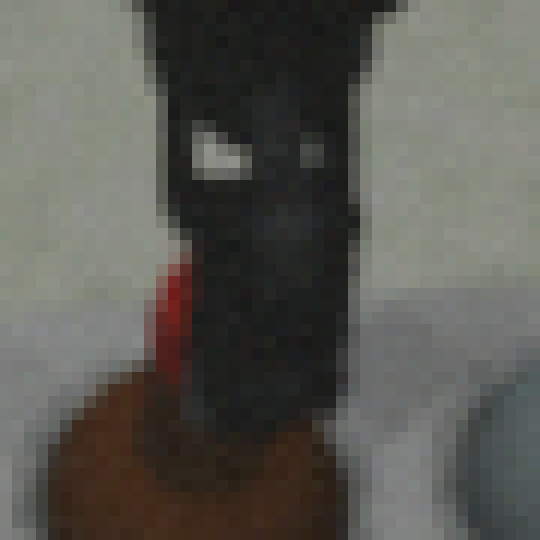

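The crop shows the front finger spanning columns 341–353, with a strip of red stopper at 338–341. The depth readings look suspicious here, so I'll compare them with the initial frame.

```bash
python3 - <<'E'
from h import *
from rig import arm
f=np.load("scene0.npz");g=arm.grab_frame("scene")
print(f["cx"],f["cy"],g["cx"],g["fx"],np.abs(g["view"]-f["view"]).max())
P0=cloud(f);P1=cloud(g)
for r,c in((259,340),(252,339),(256,347),(250,347),(235,347),(268,335),(285,320),(275,360),(245,300),(222,202)):print((r,c),f["range_z"][r,c].round(3),P0[r,c].round(3),"|",g["range_z"][r,c].round(3),P1[r,c].round(3))
E
```

```text
309.9033624754209 233.98179055413965 309.9033624754209 459.2254632720865 0.0
(259, 340) 1.12 [0.589 0.122 0.105] | 1.039 [0.627 0.119 0.176]
(252, 339) 1.096 [0.586 0.118 0.135] | 1.097 [0.585 0.118 0.133]
(256, 347) 1.172 [0.556 0.142 0.062] | 0.984 [0.647 0.131 0.228]
(250, 347) 1.104 [0.577 0.137 0.13 ] | 0.962 [0.647 0.129 0.253]
(235, 347) 1.278 [0.455 0.146 0.   ] | 0.956 [0.623 0.128 0.275]
(268, 335) 1.147 [0.595 0.112 0.069] | 1.148 [0.595 0.112 0.068]
(285, 320) 1.194 [0.613 0.076 0.004] | 1.196 [0.613 0.076 0.003]
(275, 360) 1.166 [0.599 0.177 0.043] | 1.16 [0.601 0.176 0.048]
(245, 300) 1.258 [0.496 0.017 0.003] | 1.262 [ 0.494  0.017 -0.   ]
(222, 202) 1.158 [ 0.508 -0.228  0.12 ] | 1.155 [ 0.509 -0.227  0.122]
```

The depth is sound: the dark shape is the gripper knuckle, and the finger itself is where the state puts it. Descending to the neck.

```bash

python3 -m creep '[{"x":3,"y":1,"z":0,"yaw":0},{"x":3,"y":1,"z":15,"yaw":0},{"x":3,"y":1,"z":30,"yaw":0},{"x":3,"y":1,"z":45,"yaw":0},{"x":3,"y":1,"z":55,"yaw":0}]' 0 >/dev/null
python3 -m creep '[{"x":0,"y":0,"z":8,"yaw":0},{"x":0,"y":0,"z":15,"yaw":0},{"x":0,"y":0,"z":18,"yaw":0},{"x":0,"y":0,"z":18,"yaw":0},{"x":0,"y":0,"z":18,"yaw":0}]' 0 >/dev/null
python3 -c "
from h import *
togo(.5765,.128,.081,5.8)"
```

```text
t 3.27 tcp [0.5769 0.1285 0.0837] togo [-0.4 -0.4  2.7] yaw -0.55 tilt [0.0006 0.    ] F [-0.26 -0.08  0.05] w 0.0856 g 0.0 q [ 0.08  0.45 -0.17  0.95 -0.    1.56]
```

```bash

python3 -m creep '[{"x":0,"y":0,"z":1,"yaw":0},{"x":0,"y":0,"z":2,"yaw":0},{"x":0,"y":0,"z":2,"yaw":0},{"x":0,"y":0,"z":2,"yaw":0},{"x":0,"y":0,"z":2,"yaw":0}]' 0.6 20 
python3 -m creep '[{"x":0,"y":0,"z":0,"yaw":0},{"x":0,"y":0,"z":0,"yaw":0},{"x":0,"y":0,"z":0,"yaw":0},{"x":0,"y":0,"z":0,"yaw":0},{"x":0,"y":0,"z":0,"yaw":0}]' 1 20
python3 -m creep '[{"x":0,"y":0,"z":0,"yaw":0},{"x":0,"y":0,"z":0,"yaw":0},{"x":0,"y":0,"z":0,"yaw":0},{"x":0,"y":0,"z":0,"yaw":0},{"x":0,"y":0,"z":0,"yaw":0}]' 1 50
python3 -c "
from h import *
togo(.5765,.128,.081,5.8)"
```

```text
time: 3.68
tcp_pos: [0.5766, 0.1284, 0.0814]
orientation: [0.0, 0.674, 0.739, 0.0]
contact_force: [-0.2, -0.2, 1.2]
grip_width: 0.0343
grasp_force: 0.0
time: 4.1
tcp_pos: [0.5768, 0.1284, 0.0814]
orientation: [0.0, 0.674, 0.739, 0.0]
contact_force: [0.1, 0.6, 2.9]
grip_width: 0.0255
grasp_force: 22.0
time: 4.52
tcp_pos: [0.5768, 0.1284, 0.0814]
orientation: [0.0, 0.674, 0.739, 0.0]
contact_force: [-0.0, -0.5, 5.9]
grip_width: 0.0251
grasp_force: 48.8
t 4.52 tcp [0.5768 0.1284 0.0814] togo [-0.4 -0.3  0.4] yaw -0.55 tilt [0.0003 0.    ] F [-0.   -0.52  5.86] w 0.0251 g 48.8 q [ 0.08  0.46 -0.17  0.94  0.    1.56]
```

```bash

python3 -m creep '[{"x":0,"y":0,"z":-2,"yaw":0},{"x":0,"y":0,"z":-7,"yaw":0},{"x":0,"y":0,"z":-14,"yaw":0},{"x":0,"y":0,"z":-22,"yaw":0},{"x":0,"y":0,"z":-32,"yaw":0}]' 1 50
python3 -m creep '[{"x":0,"y":0,"z":-14,"yaw":0},{"x":0,"y":0,"z":-32,"yaw":0},{"x":0,"y":0,"z":-52,"yaw":0},{"x":0,"y":0,"z":-72,"yaw":0},{"x":0,"y":0,"z":-92,"yaw":0}]' 1 50 >/dev/null
python3 -m creep '[{"x":0,"y":0,"z":-14,"yaw":0},{"x":0,"y":0,"z":-22,"yaw":0},{"x":0,"y":0,"z":-22,"yaw":0},{"x":0,"y":0,"z":-22,"yaw":0},{"x":0,"y":0,"z":-22,"yaw":0}]' 1 50 >/dev/null
python3 -c "
from h import *
togo(.544,-.2228,.22,5.8)"
```

```text
time: 4.93
tcp_pos: [0.5764, 0.1284, 0.1139]
orientation: [-0.0, 0.674, 0.739, -0.0]
contact_force: [0.7, -0.4, -2.2]
grip_width: 0.0246
grasp_force: 49.1
t 5.77 tcp [0.5762 0.1284 0.2264] togo [-346.8  -64.2    6.5] yaw -0.55 tilt [-0.0013 -0.0001] F [ 0.02  0.01 -1.9 ] w 0.0246 g 49.2 q [ 0.08  0.38  0.11  1.31 -0.    1.56]
```

```bash

python3 -m creep '[{"x":-8,"y":-1,"z":0,"yaw":0},{"x":-24,"y":-4,"z":0,"yaw":0},{"x":-46,"y":-8,"z":0,"yaw":0},{"x":-71,"y":-13,"z":0,"yaw":0},{"x":-96,"y":-18,"z":0,"yaw":0}]' >/dev/null
python3 -m creep '[{"x":-25,"y":-5,"z":0,"yaw":0},{"x":-50,"y":-9,"z":0,"yaw":0},{"x":-75,"y":-14,"z":0,"yaw":0},{"x":-100,"y":-18,"z":0,"yaw":0},{"x":-125,"y":-23,"z":0,"yaw":0}]' >/dev/null
python3 -m creep '[{"x":-25,"y":-5,"z":0,"yaw":0},{"x":-50,"y":-9,"z":0,"yaw":0},{"x":-72,"y":-14,"z":0,"yaw":0},{"x":-90,"y":-17,"z":0,"yaw":0},{"x":-105,"y":-20,"z":0,"yaw":0}]' >/dev/null
python3 -m creep '[{"x":-10,"y":-2,"z":0,"yaw":0},{"x":-16,"y":-2,"z":0,"yaw":0},{"x":-20,"y":-3,"z":0,"yaw":0},{"x":-20,"y":-3,"z":0,"yaw":0},{"x":-20,"y":-3,"z":0,"yaw":0}]'  >/dev/null
python3 - <<'E'
from h import *
togo(.544,-.2228,.166,5.8)
from rig import arm
o=[]
for n,(u,v) in(("scene",(205,220)),("top",(433,233))):
    f=arm.grab_frame(n);o.append(cv2.resize(f["img"][v-60:v+60,u-50:u+50],(400,480),interpolation=cv2.INTER_CUBIC));np.savez(n+"1.npz",**f)
cv2.imwrite("pics/b1.png",np.hstack(o)[:,:,::-1])
E
```

```text
t 7.43 tcp [ 0.5446 -0.2215  0.2273] togo [-1.3 -0.7 61.3] yaw -0.53 tilt [-0.0001  0.0002] F [-0.45  0.01 -2.25] w 0.0249 g 49.3 q [-0.52  0.37  0.11  1.3   0.    0.95]
```

View pics/b1.png

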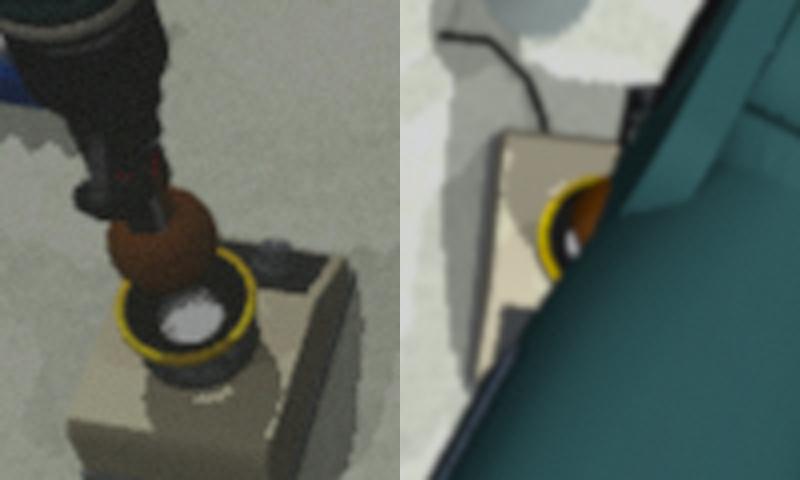

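The bulb hangs above the yellow ring, at scene crop (163,238), i.e. about image (196,219), and nothing has been disturbed. Next I'll fit the bulb sphere in the hand.

```bash
python3 - <<'E'
from h import *
from scipy.optimize import least_squares
togo(.544,-.2228,.166,5.8)
f=np.load("scene1.npz");P=cloud(f);hsv=cv2.cvtColor(f["img"],cv2.COLOR_RGB2HSV).astype(int)
m=((hsv[...,0]<14)&(hsv[...,1]>110));k=np.zeros_like(m);k[205:240,180:212]=1;m&=k
V=f["view"];c=V[:3,:3]@np.array([.5446,-.2215,.191])+V[:3,3]
print("expected px",f["fx"]*c[0]/c[2]+f["cx"],f["fy"]*c[1]/c[2]+f["cy"])
v,u=np.nonzero(m);print("amber px",m.sum(),u.min(),u.max(),v.min(),v.max(),u.mean(),v.mean())
q=P[cv2.erode(m.astype(np.uint8),np.ones((3,3)))>0]
s=least_squares(lambda c:np.linalg.norm(q-c,axis=1)-.032,[.545,-.222,.19],loss="soft_l1",f_scale=.003);print("bulb",s.x.round(4),len(q),np.std(s.fun).round(4))
E
```

```text
t 7.53 tcp [ 0.5447 -0.2212  0.2273] togo [-1.5 -0.8 61.3] yaw -0.5 tilt [0.     0.0001] F [-0.06  0.49 -2.38] w 0.0246 g 49.3 q [-0.52  0.37  0.11  1.3   0.    0.95]
expected px 195.80249872520062 218.67677692407057
amber px 147 183 206 208 232 195.12244897959184 219.02721088435374
bulb [ 0.5512 -0.213   0.189 ] 3 0.0
```

```bash

python3 -m creep '[{"x":-1,"y":-0.5,"z":6,"yaw":0},{"x":-1,"y":-0.5,"z":16,"yaw":0},{"x":-1,"y":-0.5,"z":26,"yaw":0},{"x":-1,"y":-0.5,"z":36,"yaw":0},{"x":-1,"y":-0.5,"z":44,"yaw":0}]' >/dev/null
python3 -m creep '[{"x":0,"y":0,"z":4,"yaw":0},{"x":0,"y":0,"z":7,"yaw":0},{"x":0,"y":0,"z":9,"yaw":0},{"x":0,"y":0,"z":10,"yaw":0},{"x":0,"y":0,"z":10,"yaw":0}]'
python3 -c "
from h import *
togo(.544,-.2225,.1674,5.8)"
```

```text
time: 8.37
tcp_pos: [0.5442, -0.223, 0.1734]
orientation: [0.0, 0.674, 0.739, 0.0]
contact_force: [-0.6, 0.1, -0.8]
grip_width: 0.0246
grasp_force: 49.3
t 8.37 tcp [ 0.5442 -0.223   0.1734] togo [ 0.6 -0.2  6. ] yaw -0.55 tilt [ 0.0002 -0.0001] F [-0.56  0.09 -0.83] w 0.0246 g 49.3 q [-0.53  0.39 -0.01  1.17 -0.    0.95]
```

```bash

python3 -m creep '[{"x":0,"y":0,"z":1,"yaw":0},{"x":0,"y":0,"z":2,"yaw":0},{"x":0,"y":0,"z":3,"yaw":0},{"x":0,"y":0,"z":3,"yaw":0},{"x":0,"y":0,"z":3,"yaw":0}]' | head -4
python3 -m creep '[{"x":0,"y":0,"z":1,"yaw":0},{"x":0,"y":0,"z":2,"yaw":0},{"x":0,"y":0,"z":2,"yaw":0},{"x":0,"y":0,"z":2,"yaw":0},{"x":0,"y":0,"z":2,"yaw":0}]' | head -4
python3 -m creep '[{"x":0,"y":0,"z":1,"yaw":0},{"x":0,"y":0,"z":2,"yaw":0},{"x":0,"y":0,"z":2,"yaw":0},{"x":0,"y":0,"z":2,"yaw":0},{"x":0,"y":0,"z":2,"yaw":0}]' | head -4
```

```text
time: 8.78
tcp_pos: [0.5441, -0.223, 0.1703]
orientation: [-0.0, 0.674, 0.739, 0.0]
contact_force: [-0.4, 0.2, -1.6]
time: 9.2
tcp_pos: [0.5441, -0.223, 0.1684]
orientation: [0.0, 0.674, 0.739, -0.0]
contact_force: [-0.8, 0.2, 0.6]
time: 9.62
tcp_pos: [0.5442, -0.223, 0.1664]
orientation: [0.0, 0.674, 0.739, 0.0]
contact_force: [-1.3, 1.3, 2.6]
```

```bash

python3 -m creep '[{"x":0.5,"y":-0.5,"z":1,"yaw":0},{"x":0.5,"y":-0.5,"z":2,"yaw":0},{"x":0.5,"y":-0.5,"z":2,"yaw":0},{"x":0.5,"y":-0.5,"z":2,"yaw":0},{"x":0.5,"y":-0.5,"z":2,"yaw":0}]' | head -4
python3 -m creep '[{"x":0,"y":0,"z":1,"yaw":0},{"x":0,"y":0,"z":2,"yaw":0},{"x":0,"y":0,"z":2,"yaw":0},{"x":0,"y":0,"z":2,"yaw":0},{"x":0,"y":0,"z":2,"yaw":0}]' | head -4
python3 -c "
from h import *
togo(.544,-.2225,.1574,5.8)"
```

```text
time: 10.03
tcp_pos: [0.5437, -0.2226, 0.1644]
orientation: [0.0, 0.674, 0.739, -0.0]
contact_force: [-0.7, -0.8, 4.6]
time: 10.45
tcp_pos: [0.5437, -0.2226, 0.1624]
orientation: [0.0, 0.674, 0.739, 0.0]
contact_force: [-1.8, -0.7, 6.2]
t 10.45 tcp [ 0.5437 -0.2226  0.1624] togo [0.1 0.3 5. ] yaw -0.55 tilt [ 0.0003 -0.0002] F [-1.77 -0.68  6.24] w 0.0248 g 49.8 q [-0.53  0.4  -0.04  1.14 -0.    0.95]
```

```bash

python3 -m creep '[{"x":0,"y":-0.5,"z":1,"yaw":0},{"x":0,"y":-0.5,"z":2,"yaw":0},{"x":0,"y":-0.5,"z":2,"yaw":0},{"x":0,"y":-0.5,"z":2,"yaw":0},{"x":0,"y":-0.5,"z":2,"yaw":0}]' | head -4
python3 -m creep '[{"x":0,"y":0,"z":1,"yaw":0},{"x":0,"y":0,"z":2,"yaw":0},{"x":0,"y":0,"z":2.5,"yaw":0},{"x":0,"y":0,"z":2.5,"yaw":0},{"x":0,"y":0,"z":2.5,"yaw":0}]' | head -4
python3 - <<'E'
from h import *
togo(.544,-.2225,.1574,5.8)
from rig import arm
f=arm.grab_frame("scene");u,v=205,220
cv2.imwrite("pics/c1.png",cv2.resize(f["img"][v-50:v+50,u-50:u+50],(500,500),interpolation=cv2.INTER_CUBIC)[:,:,::-1])
P=cloud(f);f0=np.load("scene0.npz");P0=cloud(f0)
for n,F,Q in(("before",f0,P0),("now",f,P)):
    h=cv2.cvtColor(F["img"],cv2.COLOR_RGB2HSV).astype(int);m=(h[...,0]>20)&(h[...,0]<35)&(h[...,1]>150)&(h[...,2]>70)
    k=np.zeros_like(m);k[240:265,180:222]=1;m&=k;print(n,m.sum(),np.median(Q[m],0).round(4),np.nonzero(m)[0].mean())
E
```

```text
time: 10.87
tcp_pos: [0.5435, -0.2227, 0.1606]
orientation: [0.0, 0.674, 0.739, 0.0]
contact_force: [-1.0, 0.5, 6.7]
time: 11.28
tcp_pos: [0.5435, -0.2227, 0.1582]
orientation: [0.001, 0.674, 0.739, 0.0]
contact_force: [-1.4, 0.2, 7.8]
t 11.28 tcp [ 0.5435 -0.2227  0.1582] togo [0.1 0.5 0.8] yaw -0.54 tilt [ 0.0011 -0.0003] F [-1.42  0.24  7.84] w 0.0249 g 50.1 q [-0.53  0.4  -0.04  1.13  0.    0.95]
before 74 [ 0.58   -0.2121  0.1191] 246.04054054054055
now 98 [ 0.5785 -0.2203  0.1096] 247.33673469387756
```

View pics/c1.png

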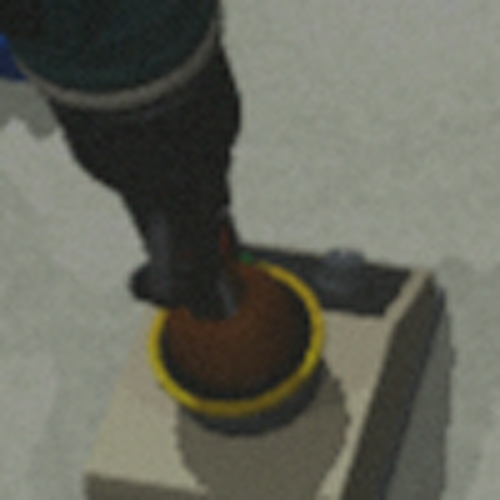

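The flask sits in the ring. The yellow rim has dropped about 9 mm by depth, and the force fits about 8 mm. I'll press 1 mm more for margin.

```bash

python3 -m creep '[{"x":0,"y":0,"z":0.5,"yaw":0},{"x":0,"y":0,"z":1,"yaw":0},{"x":0,"y":0,"z":1,"yaw":0},{"x":0,"y":0,"z":1,"yaw":0},{"x":0,"y":0,"z":1,"yaw":0}]'
python3 - <<'E'
from h import *
from rig import arm
z=[]
f0=np.load("scene0.npz")
for F in[f0]+[arm.grab_frame("scene") for _ in range(4)]:
    h=cv2.cvtColor(F["img"],cv2.COLOR_RGB2HSV).astype(int);m=(h[...,0]>20)&(h[...,0]<35)&(h[...,1]>150)&(h[...,2]>70)
    k=np.zeros_like(m);k[225:265,175:230]=1;m&=k;z.append(np.median(cloud(F)[m],0)[2])
print(np.round(z,4));togo(.544,-.2225,.1574,5.8)
E
```

```text
time: 11.75
tcp_pos: [0.5435, -0.2227, 0.1573]
orientation: [0.001, 0.674, 0.739, 0.0]
contact_force: [-1.4, -0.0, 10.2]
grip_width: 0.0249
grasp_force: 50.2
[0.1193 0.1088 0.1091 0.1092 0.1089]
t 11.95 tcp [ 0.5435 -0.2227  0.1573] togo [ 0.2  0.5 -0.1] yaw -0.54 tilt [ 0.0012 -0.0004] F [-1.82  0.27  8.99] w 0.0248 g 50.2 q [-0.53  0.4  -0.05  1.12  0.    0.95]
```

The cradle is about 10 mm down, with about 11 N on the spring, and the tool is upright within 0.1°.

```bash
python3 -c "
from rig import arm
print(arm.sign_off())"
```

```text
the job is handed in; nothing more can be done
None
```

The amber flask is in the mixer's cradle, still gripped upright and held about 10 mm down by camera depth with roughly 11 N on the spring; I handed the job in at about 12 s, and the clear flasks and other items were not touched.

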